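Restock the soap tray and book it in

TASK

Restock the pull-out tray: lay every soap carton on it in one row, side by side and lengthwise from front to back, starting at the left stop, each with its end pushed squarely home against the back stop and its side tight against the left stop or the carton before it. When they are all in, pick up the scanner, point its window straight at the middle of the barcode label on the shelf from about 10 cm away and hold it steady there for two seconds, then lay it back in its rest. Leave everything else where it is.

Things in the scene. Friction and masses are not known exactly. Their poses are not given: they have to be found in the camera images.
- carton1: soap carton, a plain cardboard box with a pale paper band round its middle, 100 long x 54 x 54, about 0.3 kg, lying on the table; the cartons are all alike and three or four of them are present. Origin at its centre, x along its length; it may lie on any long side
- carton2: soap carton, a plain cardboard box with a pale paper band round its middle, 100 long x 54 x 54, about 0.3 kg, lying on the table; the cartons are all alike and three or four of them are present. Origin at its centre, x along its length; it may lie on any long side
- carton3: soap carton, a plain cardboard box with a pale paper band round its middle, 100 long x 54 x 54, about 0.3 kg, lying on the table; the cartons are all alike and three or four of them are present. Origin at its centre, x along its length; it may lie on any long side
- carton4: soap carton, a plain cardboard box with a pale paper band round its middle, 100 long x 54 x 54, about 0.3 kg, lying on the table; the cartons are all alike and three or four of them are present. Origin at its centre, x along its length; it may lie on any long side
- corner (a point): inner corner of the aluminium tray, on its floor's top (8 above table), where back stop (face x=0, 12 thick, 32 above floor) and left stop (face y=0, 12 thick, 26 above floor) meet; x to the back, y left, z up. Floor reaches 160 to -x, 256 to -y, no rim at front and right. Grey shelf (top 80 above table) begins 30 behind x=0. Seated cartons' centres: (-50,-27,27), (-50,-81,27), ...
- place1 (a point): where the centre of carton number 1 of the row belongs, counted from the left stop; axes as the corner's
- place2 (a point): where the centre of carton number 2 of the row belongs, counted from the left stop; axes as the corner's
- place3 (a point): where the centre of carton number 3 of the row belongs, counted from the left stop; axes as the corner's
- place4 (a point): where the centre of carton number 4 of the row belongs, counted from the left stop; axes as the corner's
- label (a point): centre of the barcode label, 82 x 46, on a ticket holder sloping at 45 degrees, facing up and towards the robot, on the front edge of the shelf; 120 above the table, 60 behind the back stop's face, 128 to the right of the left stop's face; axes as the corner's
- scanner: hand-held scanner, a grey bar 150 x 40 x 40 with a black head, 0.16 kg, lying in its rest. Origin at its centre; x runs along it towards the window and is the line of sight, so any roll about x will do
- window (a point): centre of the scanner's window, on its front face, 75 along x from the scanner's origin
- rest_in (a point): centre of the floor of the scanner's rest, a black fixed plate 190 x 80, floor 10 above the table; x along its length. Rims 10 high leave a pocket 166 x 58, open along the middle 96 of the long sides for the fingers. The scanner's centre lies 20 above this point when at home
- bottle: frosted plastic bottle with a twist cap, 60 across, 135 tall, standing on the left end of the shelf (bystander); origin at the centre of its underside, z up
- jug: white ceramic measuring jug, 84 across plus a handle, 95 tall, standing on the right end of the shelf (bystander); origin at the centre of its underside, z up
- knob: wooden cupboard door knob, 40 across, 36 tall, on the table in front of the tray (bystander); origin at the centre of its underside, z up
- clip: stainless steel spring clip, 75 x 28 x 20, lying on the table in front of the tray (bystander); origin at the centre of its underside, z up
- basket: blue peg basket full of pegs, 100 x 140 x 70 tall, on the table at the right (bystander); origin at the centre of its underside, z up
- bowl: white ceramic bowl, 90 across, 40 tall, on the table at the far left (bystander); origin at the centre of its underside, z up

How it is judged:
By the outcome, as a careful person would: the job done as asked, in the order asked, and still so for the second after the job is handed in, with the robot touching nothing.
Of carton1, carton2, carton3, carton4 only 3 to 4 are there at a start; the rules pass over those that are not, and their reading is None.
At some moment in a run one of carton1, carton2, carton3, carton4 may be knocked a few centimetres aside while the robot is not near it.
Once in a run the grip may slacken for a moment while it holds something.
It also fails if it takes over 210 s, if anything falls off the work surface, if the arm or the gripper's body presses on something with over 40 N, if the wrist force passes 120 N, or if a joint passes its speed limit or range.

ROBOT

A 7-joint arm with a two-finger parallel gripper is mounted at the origin on the work surface. World frame = base frame: x ahead of the robot, y to its left, z up, the work surface at z = 0. Lengths are in m, angles in rad, forces in N, time in s.
With the tool pointing down it reaches from about 0.4 to 0.85 m from the base axis. Payload 10.4 kg.
Tool frame: the origin (TCP) lies at the very end of the fingers, on their centre line; the grasp point (between the pads) lies 19 mm behind it; z points along the fingers, y is the line along which they close (so a half turn about z gives the same grasp; the last joint's range is limited). The gripper opens to 87 mm and grips with 3 to 60 N. Pads are 19 mm wide; open, the fingers measure 117 mm over their backs; the gripper's body (75 mm by 190 mm) begins 51 mm behind the grasp point.
Start: joints at [-1.285, 0.332, -0.065, 1.46, 0.022, 1.35, -0.088], TCP at [0.19, 0.595, 0.223] pointing down, gripper open.
Joint ranges: [-2.6, 2.6], [-0.5, 2.12], [-1.47, 1.34], [0.16, 2.42], [-1.27, 4.41], [0.06, 2.06], [-2.6, 2.6]. Speed limits (rad/s): [2.22, 2.22, 2.79, 2.79, 3.14, 3.14, 3.14].

INTERFACE

Orientations are given as a unit quaternion [x, y, z, w].
In Python, from bench import read_state, cams, workorder gives the robot as it stands.
- The arm moves only by the shell command python3 -m crank 'ROWS' [FORCE]. ROWS is text: rows parted by semicolons, each of 5 numbers parted by spaces: the shift along the tool's x, y, z scaled (see below), then the turn about the tool's z scaled (see below), then the opening, from -1 (shut) to 1 (fully open). In form: dx dy dz yaw jaw; .... A call has 1 to 10 rows; each row shifts and turns the commanded pose from where the row before left it, along the tool's axes as they then stand; what a row does not reach is not made up. The controller multiplies each number of a shift by 200 mm and each number of a turn by 90 degrees. A row lasts 1/10 s, in which the tool goes at most 50 mm and 8.59 degrees, less where a joint would pass 70% of its speed; a pose out of reach is approached as far as the arm can. A call with a number of a shift or a turn outside -1 to 1 is refused whole. A call with a gripper value outside its range is refused whole. The fingers move at their own pace and stop on an object; FORCE is the grip in N (left out, the last holds). Time passes only in rows, so rows that do not move let the fingers close. It gives the time, the measured TCP pose, the force, the opening and the grip force at its end, in the units of the state.
- read_state(): the state, without advancing time (a new reading comes with each control period).
- cams.camera(name): name is "side" or "top"; returns a dict with "img" (400x640x3 uint8, blue, green, red), "K" (3x3 intrinsics, pixels), "xyz" and "attitude" of the camera in the world. Camera axes: x right, y down, z forward; pixel columns grow to the right and rows downward; lengths in m; the calibration is good to about 2 mm. A picture is of the moment at which its call begins. There is no depth.
- workorder.close_job(): hands the job in; it is judged then, once.
The state is a dict: "time": time; "joint_positions": joint angles; "joint_vel": joint speeds; "joint_torque": joint torques, N m; "ee_pos": TCP position; "eef_rot": TCP orientation; "ft_force": force on the tool from outside, world axes, zero at the start; "torque": the same for the moment, N m; "width": finger opening in m; "grip_force": force on a finger pad.
Only numpy, scipy, OpenCV 4.12 (cv2) and the standard library are available. Lean on these libraries where they do the work, as an engineer would, in place of code of your own. Each camera call takes 0.05 s, during which the arm holds its last target. There are 200 camera calls.

## Working session

There is one attempt and no reset: what is moved stays moved. The work goes in short steps, Python scripts to look and compute and a shell command to move; the robot and the scene stay as the last step left them, time stands still between calls to the robot, and variables do not carry over. Pictures are saved under pics/ and viewed, at most 14 in all, crops included, and the job is handed in when it is done.

```bash
ls; mkdir -p pics
python3 - <<'E'
from bench import read_state, cams
import cv2,json
print(read_state())
for n in("top","side"):
    c=cams.camera(n); cv2.imwrite(f"pics/{n}0.png",c["img"]); print(n,c["K"],c["xyz"],c["attitude"])
E
```

```text
pics
{'time': 0.0, 'joint_positions': array([-1.28458929,  0.33283517, -0.06466536,  1.46092645,  0.02160809,
        1.34986179, -0.08849771]), 'joint_vel': array([-1.43538192e-03, -1.99997027e-04, -3.33628255e-05, -1.40288713e-03,
        7.70952572e-04,  9.78748958e-04,  3.81637785e-04]), 'joint_torque': array([ 1.50756728e-04, -6.23243666e+01,  2.48160877e-02, -3.89912724e+01,
       -6.13201456e-02,  3.95428156e-02,  1.40492457e-04]), 'ee_pos': array([0.18986695, 0.59507836, 0.22178386]), 'eef_rot': array([ 1.53794660e-01,  9.88102604e-01, -6.64706210e-04, -6.29756726e-05]), 'ft_force': array([0.13805158, 0.30974727, 0.2505097 ]), 'torque': array([ 0.01369524,  0.01480671, -0.01825366]), 'grip_force': 0.0, 'width': 0.08654821397212117}
top [[500.75475358   0.         320.31292614]
 [  0.         500.75475358 190.2163928 ]
 [  0.           0.           1.        ]] [0.44290937 0.0318501  1.43441499] [ 0.70741358 -0.70538323  0.03008897 -0.03309357]
side [[391.60698385   0.         324.1176455 ]
 [  0.         391.60698385 195.19907341]
 [  0.           0.           1.        ]] [ 0.25403482 -0.76580743  0.85926611] [ 0.89469356 -0.18448122  0.08292827 -0.3982625 ]
```

View pics/top0.png

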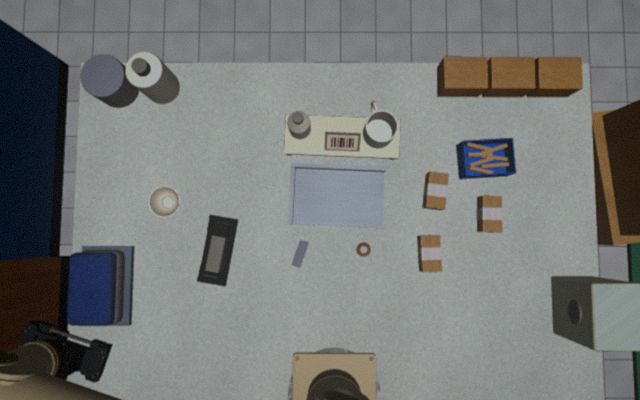

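View pics/side0.png

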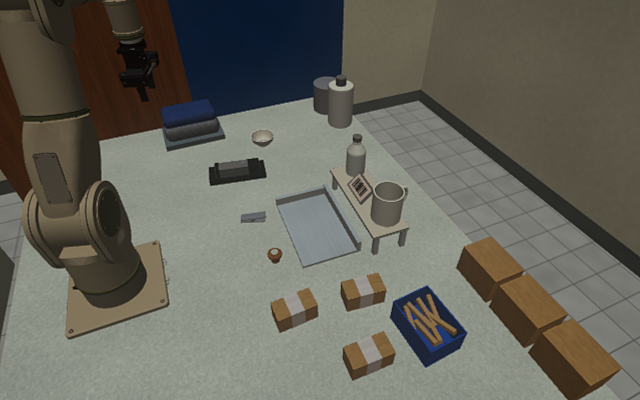

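The top view shows three cartons at about (436,191), (489,214) and (430,253). The tray's inner corner is near (293,167), the label at (343,142), and the rest with the scanner at (217,250), head towards the shelf. I'll measure these by mask and ray.

```bash
cat > h.py <<'E'
import numpy as np, cv2
from scipy.spatial.transform import Rotation as R
from bench import read_state, cams
def ray(c,uv):
    uv=np.atleast_2d(uv).astype(float); d=np.c_[uv,np.ones(len(uv))]@np.linalg.inv(c["K"]).T
    return np.array(c["xyz"]),R.from_quat(c["attitude"]).apply(d)
def onz(c,uv,z):
    o,d=ray(c,uv); return o+d*((z-o[2])/d[:,2])[:,None]
def proj(c,P):
    p=R.from_quat(c["attitude"]).inv().apply(np.atleast_2d(P)-c["xyz"])@c["K"].T; return p[:,:2]/p[:,2:]
def rects(c,mask,z,amin):
    "min-area rectangles of blobs, mapped on plane z: centre, long side, short side, angle of long side (deg)"
    out=[]
    for k in cv2.findContours(mask.astype(np.uint8),cv2.RETR_EXTERNAL,cv2.CHAIN_APPROX_NONE)[0]:
        if cv2.contourArea(k)<amin: continue
        P=onz(c,k[:,0,:],z)[:,:2]
        (x,y),(w,h),a=cv2.minAreaRect((P*1000).astype(np.float32))
        if w<h: w,h,a=h,w,a+90
        out.append((round(x/1e3,4),round(y/1e3,4),round(w),round(h),round((a+90)%180-90,1)))
    return out
def cartons(c,z=.054):
    b,g,r=[c["img"][...,i].astype(int) for i in range(3)]
    m=((r-b>40)).astype(np.uint8); m[:105]=0;m[300:]=0;m[:,580:]=0;m[:,:240]=0
    m=cv2.morphologyEx(m,cv2.MORPH_CLOSE,np.ones((21,3)))
    return rects(c,m,z,500)
def go(x,y,z,ang=None):
    "numbers to the target: dx dy dz in tool units, yaw units (ang: heading of tool x in world, deg)"
    s=read_state(); M=R.from_quat(s["eef_rot"]); d=M.inv().apply(np.array([x,y,z])-s["ee_pos"])/.2
    t=M.as_matrix()[:,0]; a=np.degrees(np.arctan2(t[1],t[0])); 
    print("t",round(s["time"],1),"shift",d.round(3),"heading",a.round(1),"yaw","" if ang is None else round(-((ang-a+180)%360-180)/90,3))
E
python3 - <<'E'
from h import *
c=cams.camera("top"); im=c["img"]; hsv=cv2.cvtColor(im,cv2.COLOR_BGR2HSV)
print("cartons",cartons(c))
g=im.mean(2)
m=np.zeros(g.shape,bool); m[205:295,190:245]=g[205:295,190:245]<70
print("rest",rects(c,m,.02,300))
m=np.zeros(g.shape,bool); m[205:295,190:245]=(g[205:295,190:245]>75)&(g[205:295,190:245]<125)
print("scanner grey",rects(c,m,.05,100))
big=cv2.resize(im[100:290,190:400],None,fx=3.8,fy=3.15,interpolation=cv2.INTER_CUBIC)
cv2.imwrite("pics/crop1.png",cv2.resize(im[105:235,280:410],(600,600),interpolation=cv2.INTER_CUBIC))
cv2.imwrite("pics/crop2.png",cv2.resize(im[205:295,180:270],(500,500),interpolation=cv2.INTER_CUBIC))
E
```

```text
cartons [(0.3949, -0.2633, 98, 54, 2.7), (0.5037, -0.4349, 98, 50, -1.5), (0.5679, -0.2832, 99, 53, -7.1), (0.6585, -0.4265, 114, 80, 88.5)]
rest [(0.4009, 0.3265, 187, 80, -9.7)]
scanner grey [(0.3909, 0.3269, 96, 37, -10.1)]
```

View pics/crop1.png

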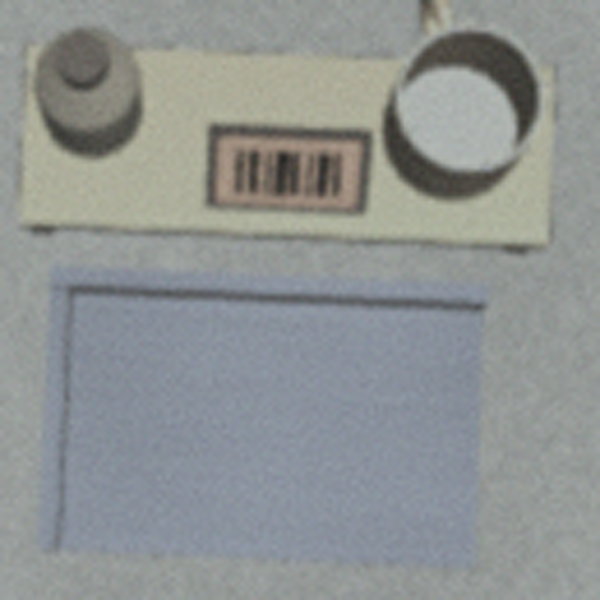

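View pics/crop2.png

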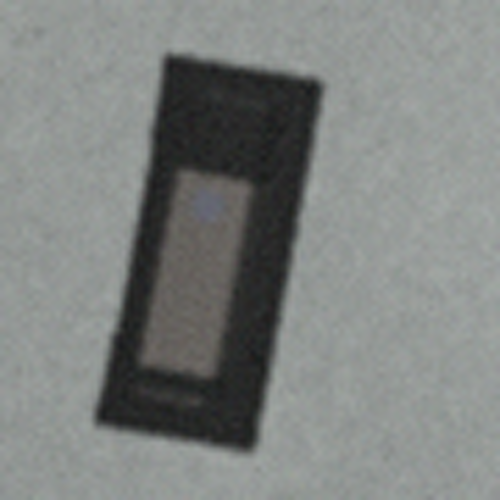

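Crop1 shows the tray: back face foot from about (72,298) to (486,308), left face foot from (72,298) to (62,550), floor's front right corner at (472,566), label centre at (287,168). Crop2 shows the scanner's black head at the shelf end, with a grey body of 96 x 37 mm. Next I'll work out the corner and check it against the label.

Run:
```python
from h import *
c=cams.camera("top")
f=lambda pts: np.array(pts)/ (600/130)+[280,105]-.39
F=onz(c,f([(72,298),(486,308),(62,550),(472,566)]),.008); print(F.round(4))
d=F[1]-F[0]; y=np.degrees(np.arctan2(d[0],-d[1])); print("yaw of tray from back", y, "len",np.linalg.norm(d))
d=F[0]-F[2]; print("from left",np.degrees(np.arctan2(d[1],d[0])),np.linalg.norm(d),"right",np.linalg.norm(F[1]-F[3]))
L=onz(c,f([(287.5,168.5)]),.12)[0]; print("label",L)
for yaw in (-1,-2,-3):
    M=R.from_euler('z',yaw,degrees=True).as_matrix()
    print(yaw,"corner from label",L-M@[.06,-.128,.112], "from front right",F[3]-M@[-.16,-.256,0],"from back right",F[1]-M@[0,-.256,0])
s=cams.camera("side")
g=s["img"].mean(2)
print("label in side",proj(s,[L]))
# edge profile: tray from front edge rows etc.
hsv=cv2.cvtColor(c["img"],cv2.COLOR_BGR2HSV); b,gg,r=[c["img"][...,i].astype(int) for i in range(3)]
m=(b-r>12); m[:155]=0;m[240:]=0;m[:,:280]=0;m[:,395:]=0
m=cv2.morphologyEx(m.astype(np.uint8),cv2.MORPH_OPEN,np.ones((3,3)))
print("tray outer",rects(c,m,.03,500))
```

```text
[[ 0.6312  0.1104  0.008 ]
 [ 0.6256 -0.147   0.008 ]
 [ 0.4747  0.1154  0.008 ]
 [ 0.4656 -0.137   0.008 ]]
yaw of tray from back -1.249945774454098 len 0.2574348508126531
from left -1.8240567281148534 0.15656080138703501 right 0.16025191792849006
label [ 0.69189696 -0.0193675   0.12      ]
-1 corner from label [0.63414001 0.10966015 0.008     ] from front right [0.63008658 0.11613483 0.008     ] from back right [0.630053   0.10896646 0.008     ]
-2 corner from label [0.63640065 0.1106485  0.008     ] from front right [0.63447993 0.11322634 0.008     ] from back right [0.63451946 0.10884951 0.008     ]
-3 corner from label [0.63867819 0.11159724 0.008     ] from front right [0.63882186 0.11024162 0.008     ] from back right [0.63898319 0.10865462 0.008     ]
label in side [[360.49729758 186.55585852]]
tray outer [(0.5564, -0.008, 267, 173, 87.7)]
```

The corner is at about (0.634, 0.110) with the tray yawed about -1.8°; label, floor and outer rectangle agree within a few mm. I'll start moving now, first aligning the tool with the tray.

```bash
python3 -m crank '0 0 0 -0.0885 1;0 0 0 -0.0885 1;-0.2 -0.15 0 0 1;-0.2 -0.15 0 0 1;-0.2 -0.15 0 0 1;-0.2 -0.15 0 0 1;-0.2 -0.15 0 0 1;0 -0.24 0 0 1;0 -0.24 0 0 1;0 -0.24 0 0 1' 20
python3 -c "
from h import *
go(.568,-.283,.16,172.9)"
```

```text
time: 1.25
ee_pos: [0.3807, 0.2934, 0.2222]
eef_rot: [0.016, 1.0, -0.0, -0.0]
ft_force: [0.8, -0.3, 0.5]
width: 0.0869
grip_force: 0.0
t 1.2 shift [-1.026 -2.851  0.311] heading 178.2 yaw 0.059
```

```bash
python3 -m crank '-0.09 -0.23 0 0 1;-0.09 -0.23 0 0 1;-0.09 -0.23 0 0 1;-0.09 -0.23 0 0 1;-0.09 -0.23 0 0 1;-0.09 -0.23 0 0 1;-0.09 -0.23 0 0 1;-0.09 -0.23 0 0 1;-0.09 -0.23 0 0 1;0 0 0 0.059 1'
python3 -c "
from h import *
go(.568,-.283,.16,172.9)"
```

```text
time: 2.25
ee_pos: [0.5301, -0.1306, 0.2226]
eef_rot: [0.065, 0.998, -0.002, 0.0]
ft_force: [-1.1, 0.5, -0.1]
width: 0.0872
grip_force: 0.0
t 2.2 shift [-0.287 -0.73   0.315] heading 172.5 yaw -0.004
```

```bash
python3 -m crank '-0.09 -0.22 0 0 1;-0.09 -0.22 0 0 1;-0.09 -0.22 0.1 0 1;0 0 0.2 0 1;0 0 0 0 1;0 0 0 0 1'
python3 -c "
from h import *
c=cams.camera('top'); print(cartons(c))
go(.568,-.283,.016,172.9)"
```

```text
time: 2.85
ee_pos: [0.5669, -0.2585, 0.1633]
eef_rot: [0.061, 0.998, 0.0, -0.001]
ft_force: [-0.2, 0.4, 0.2]
width: 0.087
grip_force: 0.0
[(0.4735, -0.3707, 495, 177, -20.0)]
t 2.9 shift [-0.016 -0.121  0.743] heading 173.0 yaw 0.001
```

```bash
python3 -m crank '-0.015 -0.12 0 0 1;0 0 0.22 0 1;0 0 0.22 0 1;0 0 0.2 0 1;0 0 0.1 0 1;0 0 0 0 1;0 0 0 0 -1;0 0 0 0 -1;0 0 0 0 -1;0 0 0 0 -1' 25
python3 -c "
from h import *
c=cams.camera('side'); cv2.imwrite('pics/s1.png',c['img'])
go(.568,-.283,.016,172.9)"
```

```text
time: 3.9
ee_pos: [0.5677, -0.2838, 0.0163]
eef_rot: [0.062, 0.998, -0.0, 0.001]
ft_force: [0.1, 0.2, -0.3]
width: 0.0628
grip_force: 0.0
t 4.0 shift [-0.002  0.005  0.   ] heading 172.9 yaw 0.0
```

View pics/s1.png

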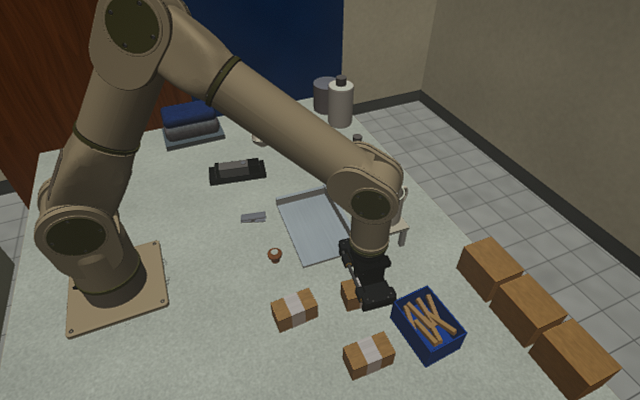

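The gripper straddles the carton at (352,295), with the fingers still closing. I'll finish the grip and lift.

```bash
python3 -m crank '0 0 0 0 -1;0 0 0 0 -1;0 0 -0.1 0 -1;0 0 -0.2 0 -1;0 0 -0.15 -0.058 -1;0 0 0 0 -1;0 0 0 0 -1' 25
python3 -c "
from h import *
go(.5795,.0627,.026,178.2)"
```

```text
time: 4.65
ee_pos: [0.5667, -0.2835, 0.1046]
eef_rot: [0.017, 1.0, 0.0, -0.0]
ft_force: [0.4, 0.2, -4.1]
width: 0.054
grip_force: 25.0
t 4.7 shift [-0.006  1.732  0.394] heading 178.1 yaw -0.001
```

```bash
python3 -m crank '-0.001 0.2 0 0 -1;-0.001 0.2 0 0 -1;-0.001 0.2 0 0 -1;-0.001 0.2 0 0 -1;-0.001 0.2 0 0 -1;-0.001 0.2 0 0 -1;0 0.2 0 0 -1;0 0.2 0 0 -1;0 0.132 0 0 -1;0 0 0 0 -1' 25; python3 -m crank '0 0 0.15 0 -1;0 0 0.15 0 -1;0 0 0.06 0 -1;0 0 0 0 -1;0 0 0 0 -1'
python3 -c "
from h import *
go(.5795,.0627,.026,178.2)"
```

```text
time: 5.65
ee_pos: [0.5777, 0.0681, 0.1027]
eef_rot: [0.013, 1.0, 0.001, -0.002]
ft_force: [0.4, 1.1, -3.9]
width: 0.0539
grip_force: 3.0
time: 6.15
ee_pos: [0.5796, 0.062, 0.0335]
eef_rot: [0.017, 1.0, -0.0, -0.0]
ft_force: [-0.3, -0.9, -2.4]
width: 0.0539
grip_force: 25.0
t 6.2 shift [0.    0.004 0.038] heading 178.1 yaw -0.001
```

```bash
python3 -m crank '0 0 0.015 0 -1;0 0 0 0 -1'; python3 -m crank '0 0 0.012 0 -1;0 0 0 0 -1;0 0 0 0 -1'
```

```text
time: 6.35
ee_pos: [0.5799, 0.0625, 0.0309]
eef_rot: [0.016, 1.0, 0.0, 0.001]
ft_force: [0.2, -0.3, -3.3]
width: 0.0538
grip_force: 25.0
time: 6.65
ee_pos: [0.5794, 0.0624, 0.0278]
eef_rot: [0.016, 1.0, 0.0, 0.0]
ft_force: [0.5, -0.4, -3.3]
width: 0.0535
grip_force: 25.0
```

```bash
python3 -m crank '0 0 0.014 0 -1;0 0 0 0 -1;0 0 0 0 0.5;0 0 0 0 0.5;0 0 0 0 0.5;0 0 0 0 0.5'; python3 -m crank '0 0 -0.1 0 0.5;0 0 -0.2 0 1;0 0 -0.2 0 1;0 -0.2 0 0 1;0 -0.22 0 0 1;0 -0.22 0 0 1;0 -0.22 0 0 1;0 -0.22 0 0 1;0 -0.22 0 0 1;0 -0.22 0 0 1'; python3 -m crank '0.1 -0.22 0 0 1;0.1 -0.2 0 0 1;0 0 0 0 1'
python3 - <<'E'
from h import *
c=cams.camera('top'); print(cartons(c)); cv2.imwrite('pics/t2.png',c['img'])
c=cams.camera('side'); cv2.imwrite('pics/s2.png',c['img'])
E
```

```text
time: 7.25
ee_pos: [0.5796, 0.0625, 0.0252]
eef_rot: [0.016, 1.0, 0.0, 0.0]
ft_force: [0.4, 0.0, 0.1]
width: 0.0646
grip_force: 0.0
time: 8.25
ee_pos: [0.5694, -0.2431, 0.1252]
eef_rot: [0.016, 1.0, 0.0, 0.0]
ft_force: [0.5, -0.2, -0.4]
width: 0.0866
grip_force: 0.0
time: 8.55
ee_pos: [0.522, -0.3316, 0.1256]
eef_rot: [0.021, 1.0, -0.002, -0.001]
ft_force: [-0.2, -0.0, 0.4]
width: 0.0871
grip_force: 0.0
[(0.5799, 0.0623, 99, 51, -1.9), (0.4736, -0.4516, 450, 240, -10.3)]
```

View pics/t2.png

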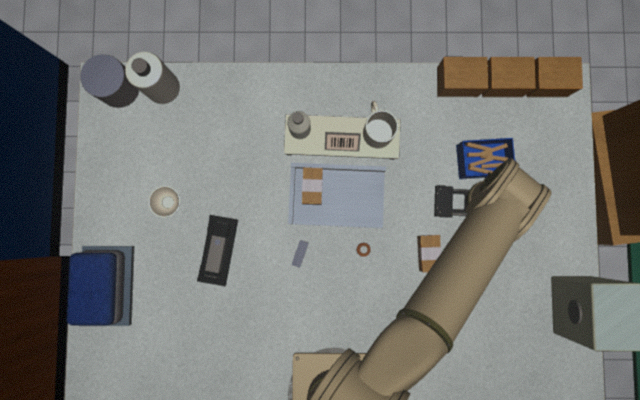

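The top view shows carton C set down on the tray at (312,186), square, and A still at (430,253). B is hidden by the arm, so I'll compare it in the side view before and after.

Run:
```python
from h import *
for f in('pics/side0.png','pics/s2.png'):
    im=cv2.imread(f).astype(int); m=((im[...,2]-im[...,0]>30)).astype(np.uint8); m[:,450:]=0; m[:260]=0;m[:,:260]=0
    m=cv2.morphologyEx(m,cv2.MORPH_CLOSE,np.ones((15,25)))
    n,_,st,ce=cv2.connectedComponentsWithStats(m); print([(s.tolist(),c.round(1).tolist()) for s,c in zip(st,ce) if s[4]>300])
go(.5037,-.4349,.016,178.5)
```

```text
[([0, 0, 640, 400, 250877], [318.6, 197.0]), ([341, 273, 109, 73, 2428], [396.6, 305.5]), ([270, 288, 48, 44, 1230], [294.4, 309.1]), ([343, 331, 53, 49, 1461], [369.2, 354.0])]
[([0, 0, 640, 400, 251955], [318.8, 197.4]), ([270, 288, 48, 44, 1242], [294.3, 309.1]), ([404, 294, 46, 52, 1261], [426.3, 318.9]), ([343, 331, 53, 49, 1531], [368.3, 354.5])]
t 8.7 shift [ 0.093 -0.552  0.545] heading 178.0 yaw -0.006
```

```bash
python3 -m crank '0.03 -0.18 0 -0.006 1;0.03 -0.18 0 0 1;0.033 -0.19 0 0 1;0 0 0.2 0 1;0 0 0.2 0 1;0 0 0.145 0 1;0 0 0 0 1;0 0 0 0 1;0 0 0 0 -1;0 0 0 0 -1' 25; python3 -m crank '0 0 0 0 -1;0 0 0 0 -1;0 0 0 0 -1;0 0 0 0 -1;0 0 -0.1 0 -1;0 0 -0.2 0 -1;0 0 -0.15 0 -1;0 0 0 0 -1;0 0 0 0 -1'
python3 -c "
from h import *
go(.5771,-.0113,.026,178.2)"
```

```text
time: 9.65
ee_pos: [0.5066, -0.4341, 0.018]
eef_rot: [0.011, 1.0, -0.001, 0.001]
ft_force: [-0.5, 0.4, 0.4]
width: 0.0781
grip_force: 0.0
time: 10.55
ee_pos: [0.5053, -0.4333, 0.1055]
eef_rot: [0.011, 1.0, 0.0, 0.0]
ft_force: [0.1, 0.0, -3.2]
width: 0.0532
grip_force: 25.0
t 10.6 shift [-0.311  2.117  0.398] heading 178.7 yaw 0.006
```

```bash
python3 -m crank '-0.035 0.2 0 0.006 -1;-0.035 0.2 0 0 -1;-0.035 0.2 0 0 -1;-0.035 0.2 0 0 -1;-0.035 0.2 0 0 -1;-0.035 0.2 0 0 -1;-0.035 0.2 0 0 -1;-0.035 0.2 0 0 -1;-0.035 0.2 0 0 -1;0 0.2 0 0 -1' 25; python3 -m crank '0 0.117 0 0 -1;0 0 0 0 -1;0 0 0 0 -1;0 0 0 0 -1'
python3 -c "
from h import *
go(.5775,-.0113,.026,178.2)"
```

```text
time: 11.55
ee_pos: [0.5801, -0.0337, 0.1039]
eef_rot: [0.016, 1.0, -0.0, -0.001]
ft_force: [0.6, -0.0, -3.6]
width: 0.0538
grip_force: 25.0
time: 11.95
ee_pos: [0.5809, -0.0137, 0.105]
eef_rot: [0.017, 1.0, -0.0, -0.001]
ft_force: [-0.4, -0.5, -2.7]
width: 0.0537
grip_force: 25.0
t 11.9 shift [0.017 0.012 0.395] heading 178.1 yaw -0.002
```

Lower, release, and move on towards carton A.

```bash
python3 -m crank '0.017 0.008 0.15 0 -1;0 0 0.15 0 -1;0 0 0.06 0 -1;0 0 0 0 -1;0 0 0.035 0 -1;0 0 0 0 -1;0 0 0 0 0.5;0 0 0 0 0.5;0 0 0 0 0.5;0 0 0 0 0.5'; python3 -m crank '0 0 -0.1 0 0.5;0 0 -0.2 0 1;0 0 -0.2 0 1;0 -0.22 0 0 1;0.1 -0.2 0 0 1;0.1 -0.2 0 0 1;0.1 -0.2 0 0 1;0.1 0 0 0 1;0 0 0 0 1;0 0 0 0 1'
python3 - <<'E'
from h import *
c=cams.camera('top'); print(cartons(c))
im=cams.camera('side')['img'].astype(int); m=((im[...,2]-im[...,0]>30)).astype(np.uint8); m[:,450:]=0; m[:260]=0;m[:,:260]=0
m=cv2.morphologyEx(m,cv2.MORPH_CLOSE,np.ones((15,25)))
n,_,st,ce=cv2.connectedComponentsWithStats(m); print([(s.tolist(),c.round(1).tolist()) for s,c in zip(st,ce) if s[4]>300])
go(.3949,-.2633,.016,182.7)
E
```

```text
time: 12.95
ee_pos: [0.5787, -0.0105, 0.0274]
eef_rot: [0.016, 1.0, 0.0, 0.0]
ft_force: [-0.1, 0.3, -0.5]
width: 0.0646
grip_force: 0.0
time: 13.95
ee_pos: [0.4936, -0.1714, 0.1273]
eef_rot: [0.016, 1.0, 0.0, 0.001]
ft_force: [1.0, 0.4, -0.4]
width: 0.0868
grip_force: 0.0
[(0.4235, -0.2641, 312, 159, -3.7), (0.5772, -0.012, 99, 50, -1.9), (0.5798, 0.0624, 99, 51, -2.0), (0.6593, -0.4268, 112, 81, -89.9)]
[([0, 0, 640, 400, 253429], [319.1, 198.2]), ([404, 295, 46, 51, 1241], [426.5, 318.8]), ([266, 306, 49, 48, 1326], [290.9, 328.9])]
t 14.1 shift [ 0.482 -0.476  0.555] heading 178.3 yaw -0.049
```

Carton A has been knocked: in the side view it went from (294,309) to (291,329). I'll swing the arm left to re-measure it from above.

```bash
python3 -m crank '0 0.23 0 0 1;0 0.23 0 0 1;0 0.23 0 0 1;0 0.23 0 0 1;0 0.23 0 0 1;0 0.2 0 0 1'
python3 - <<'E'
from h import *
c=cams.camera('top'); print(cartons(c)); cv2.imwrite('pics/t3.png',c['img'])
E
```

```text
time: 14.65
ee_pos: [0.5019, 0.1016, 0.127]
eef_rot: [0.015, 1.0, 0.0, 0.0]
ft_force: [1.2, 0.3, 0.6]
width: 0.087
grip_force: 0.0
[(0.3702, -0.3095, 98, 54, 2.8), (0.5775, -0.0113, 99, 52, -2.0), (0.4553, 0.1323, 361, 170, -4.8), (0.6593, -0.4268, 112, 81, -89.9)]
```

View pics/t3.png

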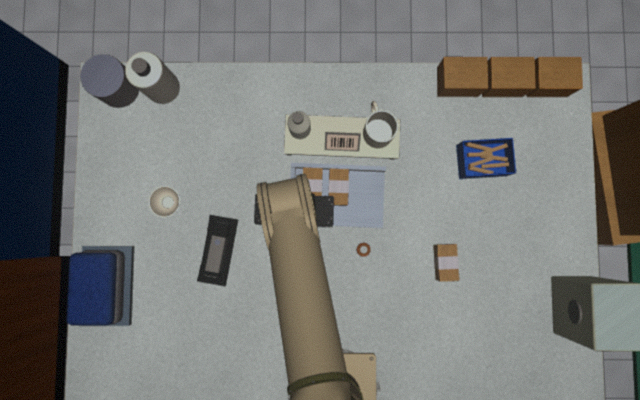

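Carton A is now at (447,262) px, which is (0.370, -0.310). The other two lie in the tray as placed.

```bash
python3 -m crank '0 -0.22 0 0 1;0 -0.22 0 0 1;0.06 -0.22 0 0 1;0.06 -0.22 0 0 1;0.1 -0.2 0 0 1;0.1 -0.2 0 0 1;0.1 -0.2 0 0 1;0.1 -0.2 0 0 1;0.1 -0.2 0 -0.051 1;0 0 0 0 1'; python3 -m crank '0 -0.08 0 0 1;0 0 0 0 1;0 0 0 0 1' 
python3 -c "
from h import *
go(.3702,-.3095,.016,182.8)"
```

```text
time: 15.7
ee_pos: [0.3633, -0.2787, 0.1274]
eef_rot: [-0.023, 1.0, -0.001, 0.0]
ft_force: [0.7, -0.1, 0.2]
width: 0.087
grip_force: 0.0
time: 16.0
ee_pos: [0.3669, -0.2896, 0.1269]
eef_rot: [-0.024, 1.0, -0.0, -0.0]
ft_force: [0.3, -0.4, -0.9]
width: 0.0872
grip_force: 0.0
t 16.0 shift [-0.012 -0.1    0.554] heading -177.3 yaw -0.001
```

```bash
python3 -m crank '-0.012 -0.1 0 0 1;0 0 0.2 0 1;0 0 0.2 0 1;0 0 0.15 0 1;0 0 0 0 1;0 0 0 0 -1;0 0 0 0 -1;0 0 0 0 -1;0 0 0 0 -1;0 0 0 0 -1' 25; python3 -m crank '0 0 0 0 -1;0 0 0 0 -1;0 0 -0.1 0 -1;0 0 -0.2 0 -1;0 0 -0.15 0.05 -1;0 0 0 0 -1;0 0 0 0 -1'
python3 -c "
from h import *
go(.5748,-.0853,.026,178.2)"
```

```text
time: 17.0
ee_pos: [0.3703, -0.3098, 0.0175]
eef_rot: [-0.024, 1.0, -0.0, 0.001]
ft_force: [-0.5, -0.4, 1.5]
width: 0.055
grip_force: 1.7
time: 17.7
ee_pos: [0.37, -0.3093, 0.1068]
eef_rot: [0.015, 1.0, 0.0, 0.0]
ft_force: [-0.7, -0.0, -3.4]
width: 0.0542
grip_force: 25.0
t 17.7 shift [-0.99   1.149  0.406] heading 178.3 yaw 0.001
```

```bash
python3 -m crank '-0.16 0.15 0 0 -1;-0.16 0.15 0 0 -1;-0.16 0.15 0 0 -1;-0.16 0.15 0 0 -1;-0.16 0.15 0 0 -1;-0.16 0.15 0 0 -1;-0.03 0.15 0 0 -1;0 0.1 0 0 -1;0 0 0 0 -1;0 0 0 0 -1' 25
python3 -c "
from h import *
go(.5748,-.0853,.026,178.2)"
```

```text
time: 18.7
ee_pos: [0.5738, -0.0858, 0.1052]
eef_rot: [0.015, 1.0, -0.0, -0.001]
ft_force: [-1.3, -1.5, -2.4]
width: 0.0541
grip_force: 25.0
t 18.7 shift [-0.006  0.003  0.396] heading 178.3 yaw 0.001
```

```bash
python3 -m crank '-0.005 0.003 0.15 0 -1;0 0 0.15 0 -1;0 0 0.06 0 -1;0 0 0 0 -1;0 0 0.035 0 -1;0 0 0 0 -1;0 0 0 0 0.5;0 0 0 0 0.5;0 0 0 0 0.5;0 0 0 0 0.5'; python3 -m crank '0 0 -0.1 0 0.5;0 0 -0.2 0 0.5;0 -0.14 -0.05 0 -1;0 -0.14 0 0 -1;0 0 0 0 -1;0 0 0 0 -1;0 0 0 0 -1;0 0 0 0 -1;0 0 0 0 -1;0 0 0 0 -1'
python3 -c "
from h import *
go(.575,-.1403,.024,178.2)"
```

```text
time: 19.7
ee_pos: [0.5761, -0.0853, 0.0284]
eef_rot: [0.015, 1.0, 0.0, 0.0]
ft_force: [-0.6, -0.7, -0.0]
width: 0.0648
grip_force: 0.0
time: 20.7
ee_pos: [0.5742, -0.1408, 0.0978]
eef_rot: [0.015, 1.0, 0.0, -0.0]
ft_force: [-0.8, 0.3, 0.0]
width: 0.0089
grip_force: 0.0
t 20.7 shift [-0.004  0.003  0.369] heading 178.3 yaw 0.001
```

```bash
python3 -m crank '0 0 0.18 0 -1;0 0 0.17 0 -1;0 0 0 0 -1;0 0.04 0 0 -1;0 0.04 0 0 -1;0 0.04 0 0 -1;0 0.04 0 0 -1;0 0.04 0 0 -1;0 0.04 0 0 -1;0 0.04 0 0 -1'; python3 -m crank '0 0.02 0 0 -1;0 0.02 0 0 -1'
python3 -c "
from h import *
c=cams.camera('top'); print(cartons(c)); cv2.imwrite('pics/t4.png',cv2.resize(c['img'][105:235,280:410],(600,600),interpolation=cv2.INTER_CUBIC))"
```

```text
time: 21.7
ee_pos: [0.5769, -0.0867, 0.0295]
eef_rot: [0.016, 1.0, -0.001, 0.002]
ft_force: [-0.4, -8.3, 6.7]
width: 0.0004
grip_force: 4.6
time: 21.9
ee_pos: [0.5771, -0.0794, 0.0296]
eef_rot: [0.016, 1.0, -0.001, 0.002]
ft_force: [0.0, -10.3, 7.6]
width: 0.0007
grip_force: 5.6
[(0.5108, 0.0002, 380, 260, -24.8), (0.6593, -0.4268, 112, 81, -89.9)]
```

View pics/t4.png

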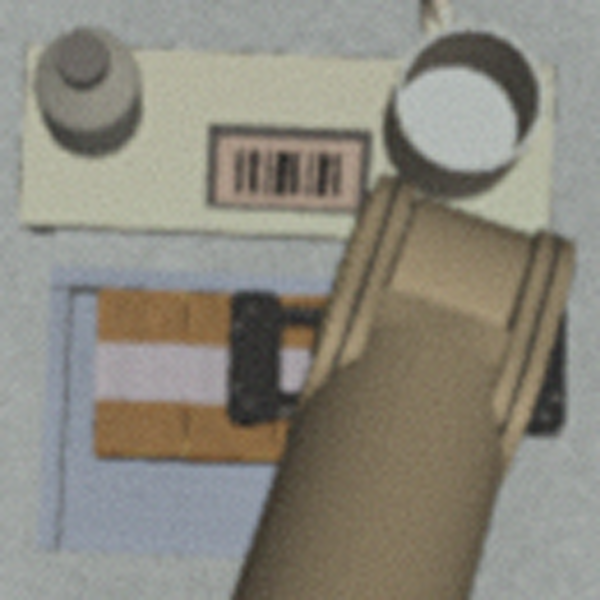

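Cartons 1 and 2 show as touching, with about 14 mm left to the left stop (carton edge at 95, stop face at 72 in the crop). I'll keep pushing gently.

```bash
python3 -m crank '0 0 -0.02 0 -1;0 0.02 0 0 -1;0 0.02 0 0 -1'; python3 -m crank '0 0.02 0 0 -1;0 0.01 0 0 -1;0 0 0 0 -1';python3 -m crank '0 0.01 0 0 -1;0 0 0 0 -1'
```

```text
time: 22.25
ee_pos: [0.5763, -0.07, 0.0324]
eef_rot: [0.016, 1.0, -0.001, 0.0]
ft_force: [0.1, -5.9, -1.2]
width: 0.0003
grip_force: 2.4
time: 22.55
ee_pos: [0.5765, -0.0631, 0.0321]
eef_rot: [0.015, 1.0, -0.0, 0.0]
ft_force: [-0.6, -3.4, -0.7]
width: 0.0006
grip_force: 1.2
time: 22.75
ee_pos: [0.5765, -0.0614, 0.032]
eef_rot: [0.015, 1.0, -0.0, 0.0]
ft_force: [-0.3, -3.9, -1.6]
width: 0.0008
grip_force: 1.8
```

```bash
python3 -m crank '0 0.01 0 0 -1;0 0.01 0 0 -1;0 0 0 0 -1'; python3 -m crank '0 0.01 0 0 -1;0 0.01 0 0 -1;0 0 0 0 -1'; python3 -m crank '0 0.01 0 0 -1;0 0 0 0 -1'
```

```text
time: 23.05
ee_pos: [0.5758, -0.0598, 0.0318]
eef_rot: [0.016, 1.0, -0.001, -0.001]
ft_force: [-1.9, -10.1, -0.4]
width: 0.0007
grip_force: 5.1
time: 23.35
ee_pos: [0.5752, -0.0591, 0.0318]
eef_rot: [0.018, 1.0, -0.003, -0.001]
ft_force: [-4.6, -19.7, 0.5]
width: 0.0003
grip_force: 9.8
time: 23.55
ee_pos: [0.575, -0.059, 0.0319]
eef_rot: [0.018, 1.0, -0.004, -0.001]
ft_force: [-5.2, -24.9, 0.8]
width: 0.0002
grip_force: 12.4
```

The row is home on the left at 25 N. Now I'll back off, go round to the front and push each end home.

```bash
python3 -m crank '0 -0.1 0 0 -1;0 -0.03 0 0 -1;0.2 0 0 0 -1;0.17 0 0 0 -1;0 0.15 0 0 -1;0 0.15 0 0 -1;0 0 0 0 -1;0 0 0 0 -1'
python3 -c "
from h import *
c=cams.camera('top'); print(cartons(c)); cv2.imwrite('pics/t5.png',cv2.resize(c['img'][105:235,280:410],(600,600),interpolation=cv2.INTER_CUBIC))
go(.5018,-.021,.03,178.2)"
```

```text
time: 24.35
ee_pos: [0.5042, -0.0135, 0.0321]
eef_rot: [0.014, 1.0, 0.001, 0.0]
ft_force: [0.0, -1.2, 0.5]
width: 0.0008
grip_force: 0.0
[(0.5087, 0.0088, 240, 209, 0.1), (0.6593, -0.4268, 112, 81, -89.9)]
t 24.4 shift [ 0.011 -0.032  0.011] heading 178.3 yaw 0.001
```

View pics/t5.png

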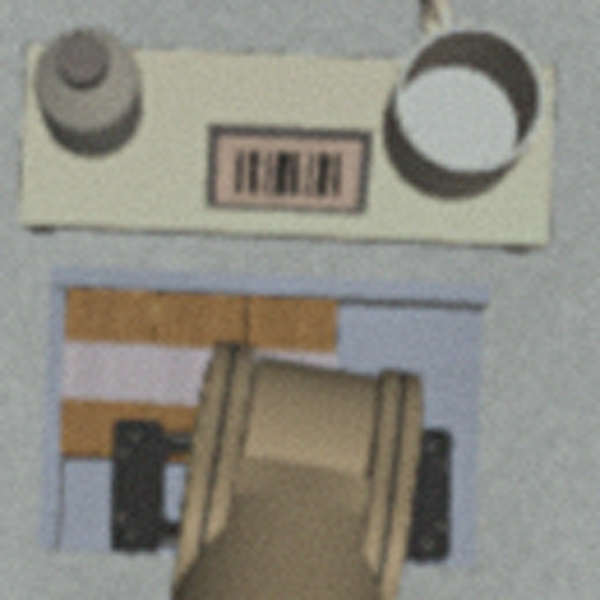

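The row is tight on the left, with the back ends almost in line at row 290. I'll push carton 3's end first.

```bash
python3 -m crank '-0.02 -0.03 0 0 -1;-0.02 0 0 0 -1;-0.02 0 0 0 -1;0 0 0 0 -1'; python3 -m crank '-0.015 0 0 0 -1;-0.015 0 0 0 -1;0 0 0 0 -1'; python3 -m crank '-0.01 0 0 0 -1;-0.01 0 0 0 -1;0 0 0 0 -1'; python3 -m crank '-0.01 0 0 0 -1;-0.01 0 0 0 -1;0 0 0 0 -1'
```

```text
time: 24.8
ee_pos: [0.5162, -0.022, 0.0319]
eef_rot: [0.016, 1.0, -0.0, -0.0]
ft_force: [0.0, 0.1, -1.1]
width: 0.0008
grip_force: 0.0
time: 25.1
ee_pos: [0.5166, -0.0219, 0.0307]
eef_rot: [0.016, 1.0, 0.001, -0.006]
ft_force: [-24.2, 1.1, 19.1]
width: 0.0009
grip_force: 12.1
time: 25.4
ee_pos: [0.5166, -0.0219, 0.0299]
eef_rot: [0.016, 1.0, 0.001, -0.01]
ft_force: [-41.6, 2.0, 32.2]
width: 0.0005
grip_force: 21.1
time: 25.7
ee_pos: [0.5164, -0.0219, 0.0291]
eef_rot: [0.016, 1.0, 0.002, -0.014]
ft_force: [-59.9, 3.0, 44.6]
width: 0.0006
grip_force: 30.1
```

Already home, and I pushed harder than needed. I'll back off and do carton 2, then carton 1, checking the force at each step.

```bash
python3 -m crank '0.12 0 0 0 -1;0.03 0 0 0 -1;0 0.135 0 0 -1;0 0.135 0 0 -1;0 0 0 0 -1;0 0 0 0 -1'
python3 -c "
from h import *
go(.5035,.033,.032,178.2)"
```

```text
time: 26.3
ee_pos: [0.502, 0.0335, 0.0321]
eef_rot: [0.015, 1.0, 0.0, 0.0]
ft_force: [0.3, -0.3, 0.1]
width: 0.0003
grip_force: 0.0
t 26.3 shift [-0.008 -0.002  0.   ] heading 178.3 yaw 0.001
```

```bash
python3 -m crank '-0.025 0 0 0 -1;-0.025 0 0 0 -1;-0.025 0 0 0 -1;0 0 0 0 -1;-0.01 0 0 0 -1;0 0 0 0 -1'
```

```text
time: 26.9
ee_pos: [0.5181, 0.032, 0.0317]
eef_rot: [0.016, 1.0, -0.0, -0.0]
ft_force: [-2.0, -1.0, 0.2]
width: 0.0002
grip_force: 0.9
```

```bash
python3 -m crank '-0.01 0 0 0 -1;0 0 0 0 -1'
```

```text
time: 27.1
ee_pos: [0.5188, 0.0321, 0.0315]
eef_rot: [0.016, 1.0, -0.0, -0.002]
ft_force: [-9.0, -2.2, 5.9]
width: 0.0007
grip_force: 4.3
```

```bash
python3 -m crank '-0.01 0 0 0 -1;0 0 0 0 -1'; python3 -m crank '0.1 0 0 0 -1;0.02 0 0 0 -1;0 0.135 0 0 -1;0 0.135 0 0 -1;0 0 0 0 -1;-0.025 0 0 0 -1;-0.025 0 0 0 -1;-0.025 0 0 0 -1;-0.01 0 0 0 -1;0 0 0 0 -1'
```

```text
time: 27.3
ee_pos: [0.5188, 0.0322, 0.0312]
eef_rot: [0.016, 1.0, 0.0, -0.004]
ft_force: [-18.2, -0.5, 13.5]
width: 0.0004
grip_force: 9.2
time: 28.3
ee_pos: [0.5174, 0.0859, 0.0318]
eef_rot: [0.016, 1.0, -0.0, -0.0]
ft_force: [-0.2, -1.1, 0.1]
width: 0.0004
grip_force: 0.0
```

```bash
python3 -m crank '-0.01 0 0 0 -1;0 0 0 0 -1'; python3 -m crank '-0.01 0 0 0 -1;0 0 0 0 -1'
```

```text
time: 28.5
ee_pos: [0.5188, 0.0862, 0.0318]
eef_rot: [0.015, 1.0, -0.0, -0.0]
ft_force: [-2.5, -0.7, 0.2]
width: 0.0005
grip_force: 1.0
time: 28.7
ee_pos: [0.521, 0.0863, 0.0318]
eef_rot: [0.015, 1.0, -0.0, -0.0]
ft_force: [-2.2, -0.9, -1.3]
width: 0.0006
grip_force: 1.0
```

```bash
python3 -m crank '-0.01 0 0 0 -1;0 0 0 0 -1'
```

```text
time: 28.9
ee_pos: [0.5211, 0.0863, 0.0315]
eef_rot: [0.015, 1.0, 0.0, -0.002]
ft_force: [-12.6, -0.6, 7.9]
width: 0.0002
grip_force: 6.0
```

All three ends are home. Now a final squeeze from the right.

```bash
python3 -m crank '0.1 0 0 0 -1;0.03 -0.05 0 0 -1;0 -0.22 0 0 -1;0 -0.22 0 0 -1;0 -0.22 0 0 -1;0 -0.16 0 0 -1;-0.2 0 0 0 -1;-0.18 0 0 0 -1;0 0 0 0 -1;0 0 0 0 -1'
python3 -c "
from h import *
go(.577,-.062,.032,178)"
```

```text
time: 29.9
ee_pos: [0.5681, -0.0901, 0.0318]
eef_rot: [0.016, 1.0, -0.001, 0.0]
ft_force: [-0.8, -0.5, -0.1]
width: 0.0008
grip_force: 0.0
t 29.9 shift [-0.04   0.142 -0.001] heading 178.2 yaw 0.002
```

```bash
python3 -m crank '-0.04 0.04 0 0 -1;0 0.04 0 0 -1;0 0.04 0 0 -1;0 0.015 0 0 -1;0 0 0 0 -1'; python3 -m crank '0 0.01 0 0 -1;0 0 0 0 -1';  python3 -m crank '0 0.01 0 0 -1;0 0 0 0 -1'
```

```text
time: 30.4
ee_pos: [0.5764, -0.0613, 0.032]
eef_rot: [0.015, 1.0, 0.0, 0.0]
ft_force: [0.7, 0.7, 0.2]
width: 0.0003
grip_force: 0.0
time: 30.6
ee_pos: [0.5765, -0.0604, 0.032]
eef_rot: [0.015, 1.0, 0.0, 0.0]
ft_force: [0.8, -0.0, 0.1]
width: 0.0006
grip_force: 0.0
time: 30.8
ee_pos: [0.5764, -0.0594, 0.0319]
eef_rot: [0.016, 1.0, -0.0, -0.0]
ft_force: [-0.6, -3.3, -0.4]
width: 0.0004
grip_force: 1.8
```

```bash
python3 -m crank '0 0.01 0 0 -1;0 0 0 0 -1'; python3 -m crank '0 -0.15 0 0 -1;0 0 -0.22 0 -1;0 0 -0.22 0 -1;0 0 -0.22 0 -1;0.22 0 0 0 -1;0.22 0 0 0 -1;0 0.22 0 0 1;0 0.22 0 0 1;0 0.22 0 0 1;0 0.22 0 0 1'; python3 -m crank '0 0.22 0 0 1;0 0.22 0 0 1;0 0.22 0 0 1;0 0.22 0 0 1;0 0 0 0 1;0 0 0 0 1'
python3 -c "
from h import *
c=cams.camera('top'); print(cartons(c)); cv2.imwrite('pics/t6.png',cv2.resize(c['img'][105:235,280:410],(600,600),interpolation=cv2.INTER_CUBIC))
go(.391,.327,.16,170.1)"
```

```text
time: 31.0
ee_pos: [0.5763, -0.0591, 0.032]
eef_rot: [0.017, 1.0, -0.001, -0.0]
ft_force: [-2.4, -9.1, 1.2]
width: 0.0005
grip_force: 4.6
time: 32.0
ee_pos: [0.493, 0.0944, 0.1644]
eef_rot: [0.015, 1.0, 0.001, 0.0]
ft_force: [1.0, -0.1, 1.1]
width: 0.0249
grip_force: 0.0
time: 32.6
ee_pos: [0.4982, 0.269, 0.1636]
eef_rot: [0.014, 1.0, -0.0, -0.0]
ft_force: [0.3, -1.1, 0.0]
width: 0.0726
grip_force: 0.0
[(0.5813, 0.0323, 161, 100, 87.5), (0.6593, -0.4268, 112, 81, -89.9)]
t 32.6 shift [0.547 0.28  0.019] heading 178.2 yaw 0.09
```

View pics/t6.png

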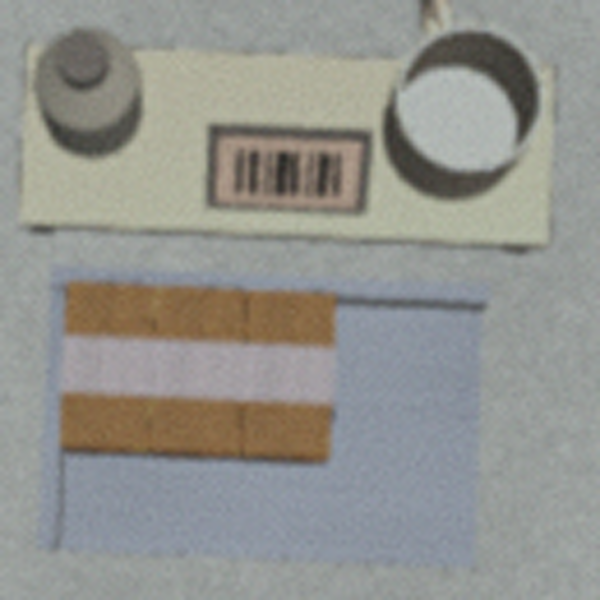

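The row is complete: one 161 x 100 mm block hard against both stops. Now the scanner. I'll read a brightness profile along the rest to find the scanner's ends.

Run:
```python
from h import *
im=cv2.imread('pics/top0.png').astype(np.float32); c=cams.camera('top'); 
a=np.radians(-9.8); u=np.array([np.cos(a),np.sin(a)]); v=np.array([-u[1],u[0]])
for off in(0,):
  for s in range(-100,104,4):
    vals=[]
    for w in range(-12,13,3):
        p=np.r_[np.array([.4009,.3265])+u*s/1e3+v*w/1e3,.05 if abs(s)<80 else .02]
        q=proj(c,p)[0]; vals.append(cv2.getRectSubPix(im.mean(2),(1,1),tuple(q.astype(float)))[0,0])
    print(s,int(np.mean(vals)),end=' | ')
```

```text
-100 153 | -96 118 | -92 52 | -88 37 | -84 37 | -80 40 | -76 41 | -72 54 | -68 44 | -64 36 | -60 52 | -56 90 | -52 98 | -48 98 | -44 97 | -40 96 | -36 97 | -32 98 | -28 97 | -24 97 | -20 98 | -16 97 | -12 98 | -8 97 | -4 97 | 0 97 | 4 98 | 8 97 | 12 98 | 16 99 | 20 101 | 24 101 | 28 100 | 32 99 | 36 94 | 40 60 | 44 39 | 48 40 | 52 40 | 56 39 | 60 40 | 64 41 | 68 41 | 72 40 | 76 46 | 80 44 | 84 40 | 88 39 | 92 56 | 96 124 | 100 150 |
```

The scanner spans about -74 to +76 mm along the rest. The tool only yaws, so I need the scanner to swing in the pads: grip it 37 mm behind its centre lightly, raise the tail while the head corner stays on the rest floor until 45°, then grip hard.

```bash
python3 -m crank '0 0 0 0.09 1;0.2 0.05 0 0 1;0.2 0.05 0 0 1;0.2 0.05 0 0 1;0 0 0 0 1;0 0 0 0 1'
python3 -c "
from h import *
go(.3654,.3326,.014,170.2)"
```

```text
time: 33.3
ee_pos: [0.3855, 0.3177, 0.1644]
eef_rot: [0.086, 0.996, 0.001, -0.0]
ft_force: [0.2, -0.9, -0.6]
width: 0.0868
grip_force: 0.0
t 33.3 shift [0.112 0.055 0.752] heading 170.1 yaw -0.001
```

```bash
python3 -m crank '0.112 0.055 0 0 1;0 0 0.2 0 1;0 0 0.2 0 1;0 0 0.2 0 1;0 0 0.13 0 1;0 0 0 0 1;0 0 0 0 1'
python3 -c "
from h import *
go(.3654,.3326,.0145,170.2)"; python3 -m crank '0 0 0 0 -1;0 0 0 0 -1;0 0 0 0 -1;0 0 0 0 -1;0 0 0 0 -1;0 0 0 0 -1;0 0 0 0 -1;0 0 0 0 -1;0 0 0 0 -1;0 0 0 0 -1' 3
```

```text
time: 34.0
ee_pos: [0.3668, 0.332, 0.0186]
eef_rot: [0.087, 0.996, -0.0, 0.0]
ft_force: [-0.9, -0.5, 1.4]
width: 0.0868
grip_force: 0.0
t 34.0 shift [0.008 0.002 0.021] heading 170.0 yaw -0.002
time: 35.0
ee_pos: [0.3653, 0.333, 0.018]
eef_rot: [0.086, 0.996, 0.0, -0.0]
ft_force: [-0.7, 0.2, 1.0]
width: 0.0398
grip_force: 3.0
```

```bash
python3 -m crank '-0.015 0 -0.05 0 -1;-0.02 0 -0.05 0 -1;-0.025 0 -0.045 0 -1;-0.025 0 -0.045 0 -1;0 0 0 0 -1;0 0 0 0 -1' 3
python3 - <<'E'
from h import *
c=cams.camera('side'); cv2.imwrite('pics/s7.png',cv2.resize(c['img'][80:220,160:320],(800,600)[::1] if 0 else (685,600),interpolation=cv2.INTER_CUBIC))
E
```

```text
time: 35.6
ee_pos: [0.3824, 0.3302, 0.0562]
eef_rot: [0.086, 0.996, 0.0, 0.0]
ft_force: [0.6, -0.1, -0.6]
width: 0.0402
grip_force: 3.0
```

View pics/s7.png

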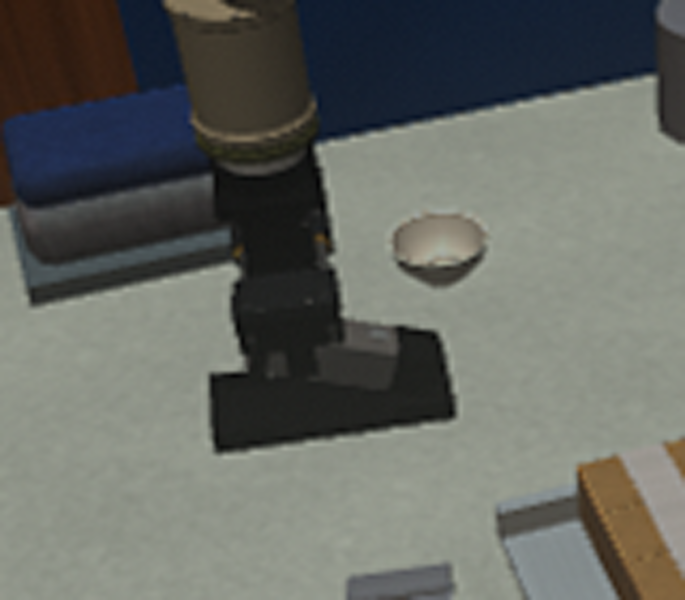

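The scanner tilts head-down in the light grip, as wanted (grey body around (355,355) in the crop). I'll follow the arc to 45°.

```bash
python3 -m crank '-0.025 0 -0.03 0 -1;-0.03 0 -0.03 0 -1;-0.03 0 -0.03 0 -1;-0.03 0 -0.03 0 -1;-0.03 0 -0.025 0 -1;-0.035 0 -0.022 0 -1;0 0 0 0 -1;0 0 0 0 -1;0 0 0 0 -1' 3;  python3 -m crank '0 0 0 0 -1;0 0 0 0 -1;0 0 0 0 -1' 60;  python3 -m crank '0 0 -0.2 0 -1;0 0 -0.2 0 -1;0 0 -0.2 0 -1;0 0 -0.2 0 -1;0 0 0 0 -1;0 0 0 0 -1'
python3 - <<'E'
from h import *
c=cams.camera('side'); cv2.imwrite('pics/side8.png',c['img']); cv2.imwrite('pics/s8.png',cv2.resize(c['img'][40:180,160:320],(685,600),interpolation=cv2.INTER_CUBIC))
E
```

```text
time: 36.55
ee_pos: [0.4176, 0.3238, 0.0891]
eef_rot: [0.086, 0.996, -0.0, 0.0]
ft_force: [-0.5, 0.5, -1.8]
width: 0.0399
grip_force: 3.0
time: 36.85
ee_pos: [0.4175, 0.3237, 0.0891]
eef_rot: [0.086, 0.996, -0.0, -0.0]
ft_force: [-0.5, -0.1, -1.5]
width: 0.0399
grip_force: 60.0
time: 37.45
ee_pos: [0.4177, 0.324, 0.2496]
eef_rot: [0.086, 0.996, 0.001, 0.0]
ft_force: [-0.1, -0.1, -2.8]
width: 0.0398
grip_force: 60.0
```

View pics/s8.png

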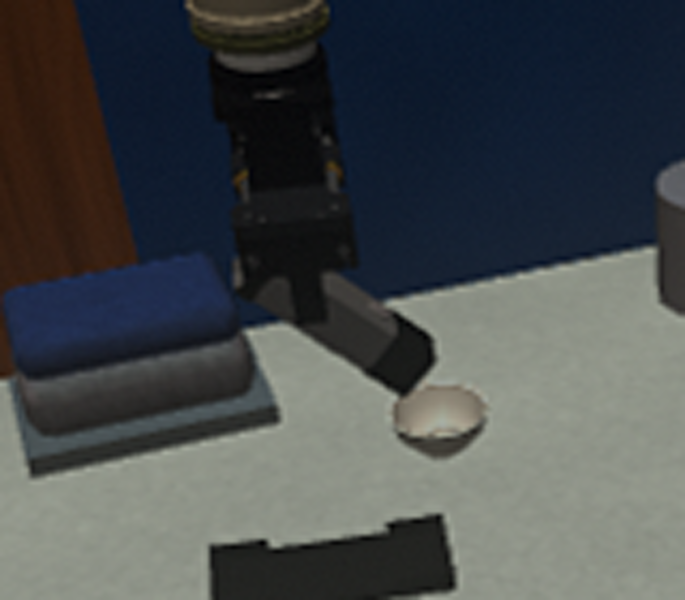

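The scanner is held head-down, with the right face's front edge from about (405,392) to (435,350) in the crop and the lower edge running up-left from (405,392). I'll intersect those with the face's plane to get the pitch and the window position.

```bash
cat > scan.py <<'E'
from h import *
def frame():
    s=read_state(); M=R.from_quat(s["eef_rot"]).as_matrix(); f=-M[:,0]; f[2]=0; f/=np.linalg.norm(f)
    return s,f,np.array([f[1],-f[0],0])   # forward, right
def onface(c,uv,off=.02):
    s,f,r=frame(); p0=s["ee_pos"]+r*off; o,d=ray(c,uv); P=o+d*(((p0-o)@r)/(d@r))[:,None]
    q=P-s["ee_pos"]; return np.c_[q@f,q[:,2]]     # forward, up from the TCP
E
python3 - <<'E'
from scan import *
im=cv2.imread('pics/side8.png'); c=cams.camera('side'); g=cv2.GaussianBlur(im,(3,3),0).mean(2)
f=lambda p:np.array(p)/(600/140.)+[160,40]-.4
pts=[]
for col in range(232,254):
    r0=int(40+(275+(col-160)*4.28*.0+0)/4.286)
    colv=g[100:140,col]; k=[i for i in range(39) if colv[i]<100 and colv[i+1]>=100]
    if k: i=k[-1]; pts.append((col,100+i+(100-colv[i])/(colv[i+1]-colv[i])))
pts=np.array(pts); print(pts.round(1).tolist())
q=onface(c,pts); print((q*1e3).round(0).tolist())
e=onface(c,f([(405,392),(435,350),(432,345),(368,372),(400,318)])); print("front lo/hi",(e*1e3).round(1))
d=e[1]-e[0]; print("front edge len",np.linalg.norm(d),"pitch",np.degrees(np.arctan2(d[0],d[1])))
E
```

```text
[[232.0, 118.5], [233.0, 119.3], [234.0, 119.9], [235.0, 120.5], [236.0, 121.2], [237.0, 121.8], [238.0, 122.3], [239.0, 122.8], [240.0, 123.4], [241.0, 124.1], [242.0, 124.7], [243.0, 125.4], [244.0, 126.3], [245.0, 127.3], [246.0, 127.9], [247.0, 128.5], [248.0, 129.0], [249.0, 129.7], [250.0, 130.4], [251.0, 130.9], [252.0, 131.6], [253.0, 132.8]]
[[-3.0, -14.0], [-0.0, -17.0], [2.0, -20.0], [5.0, -23.0], [7.0, -25.0], [10.0, -28.0], [13.0, -30.0], [16.0, -32.0], [18.0, -35.0], [21.0, -38.0], [24.0, -40.0], [26.0, -43.0], [29.0, -47.0], [32.0, -51.0], [34.0, -53.0], [37.0, -56.0], [40.0, -58.0], [43.0, -61.0], [45.0, -64.0], [48.0, -66.0], [51.0, -70.0], [54.0, -74.0]]
front lo/hi [[ 57.8 -68.4]
 [ 83.4 -36.2]
 [ 81.7 -31.8]
 [ 33.4 -47.7]
 [ 61.5  -6.8]]
front edge len 0.04108142623972241 pitch 38.532347450254655
```

Run:
```python
from scan import *
im=cv2.imread('pics/side8.png'); c=cams.camera('side'); g=im.mean(2)
pts=[]
for row in range(119,132):
    v=g[row,245:270]; k=[i for i in range(24) if v[i]<100 and v[i+1]>=100]
    if k: i=k[-1]; pts.append((245+i+(100-v[i])/(v[i+1]-v[i]),row))
pts=np.array(pts); q=onface(c,pts)*1e3
a=np.radians(45.5); ax=np.array([np.cos(a),-np.sin(a)]); 
for p,w in zip(pts,q): print(p.round(1),w.round(0),"along",(w@ax).round(1),"across",(w@[np.sin(a),np.cos(a)]).round(1))
cols=np.arange(232,253); e=[]
for col in cols:
    v=g[100:140,col]; i=[i for i in range(39) if v[i]<100 and v[i+1]>=100][-1]; e.append(100+i+(100-v[i])/(v[i+1]-v[i]))
q=onface(c,np.c_[cols,e])*1e3; k=np.polyfit(q[:,0],q[:,1],1); print("pitch",np.degrees(np.arctan(-k[0])),"across",np.mean(q@[np.sin(a),np.cos(a)]))
```

```text
[261. 119.] [ 84. -28.] along 78.8 across 40.2
[261. 120.] [ 83. -32.] along 81.0 across 37.4
[261.1 121. ] [ 84. -35.] along 83.7 across 35.0
[261.3 122. ] [ 84. -39.] along 86.4 across 32.6
[261.6 123. ] [ 84. -42.] along 89.5 across 30.5
[261.5 124. ] [ 84. -46.] along 91.4 across 27.4
[260.8 125. ] [ 81. -49.] along 92.1 across 23.4
[260. 126.] [ 78. -53.] along 92.3 across 19.0
[259.3 127. ] [ 76. -56.] along 92.7 across 14.8
[258.3 128. ] [ 72. -59.] along 92.6 across 10.1
[257.4 129. ] [ 69. -62.] along 92.6 across 5.5
[256.6 130. ] [ 66. -65.] along 93.1 across 1.3
[256.1 131. ] [ 64. -69.] along 94.0 across -2.6
pitch 48.7073393890162 across -12.733410127417796
```

```bash
python3 -m crank '0 0 -0.05 -0.042 -1;0 0 -0.05 -0.042 -1;0 0 0 0 -1' 60; python3 -m crank '-0.058 -0.167 0 0 -1;-0.058 -0.167 0 0 -1;-0.058 -0.167 0 0 -1;-0.058 -0.167 0 0 -1;-0.058 -0.167 0 0 -1;-0.058 -0.167 0 0 -1;-0.058 -0.167 0 0 -1;-0.058 -0.167 0 0 -1;-0.058 -0.167 0 0 -1;-0.058 -0.167 0 0 -1'; python3 -m crank '0 0 0 0 -1;0 0 0 0 -1;0 0 0 0 -1'
python3 - <<'E'
from scan import *
go(.5499,-.0137,.2517,177.7)
c=cams.camera('side'); cv2.imwrite('pics/side9.png',c['img'])
t=cams.camera('top'); cv2.imwrite('pics/top9.png',t['img'])
s,f,r=frame(); w=proj(c,[s['ee_pos']+f*.07+[0,0,-.061]])[0]; print(w); x,y=(w-[50,50]).astype(int)
print(x,y); cv2.imwrite('pics/s9.png',cv2.resize(c['img'][y:y+90,x:x+110],(733,600),interpolation=cv2.INTER_CUBIC))
E
```

```text
time: 37.9
ee_pos: [0.4177, 0.3239, 0.2692]
eef_rot: [0.02, 1.0, -0.0, -0.0]
ft_force: [-0.2, -0.7, -2.0]
width: 0.0399
grip_force: 60.0
time: 38.9
ee_pos: [0.5198, -0.016, 0.2682]
eef_rot: [0.021, 1.0, -0.0, -0.001]
ft_force: [0.6, -0.3, -1.9]
width: 0.0397
grip_force: 60.0
time: 39.2
ee_pos: [0.5197, -0.0134, 0.2685]
eef_rot: [0.02, 1.0, -0.0, -0.001]
ft_force: [0.3, 0.7, -2.5]
width: 0.0396
grip_force: 60.0
t 39.2 shift [-0.151  0.005  0.084] heading 177.7 yaw 0.0
[327.95691345 170.69749957]
277 120
```

View pics/s9.png

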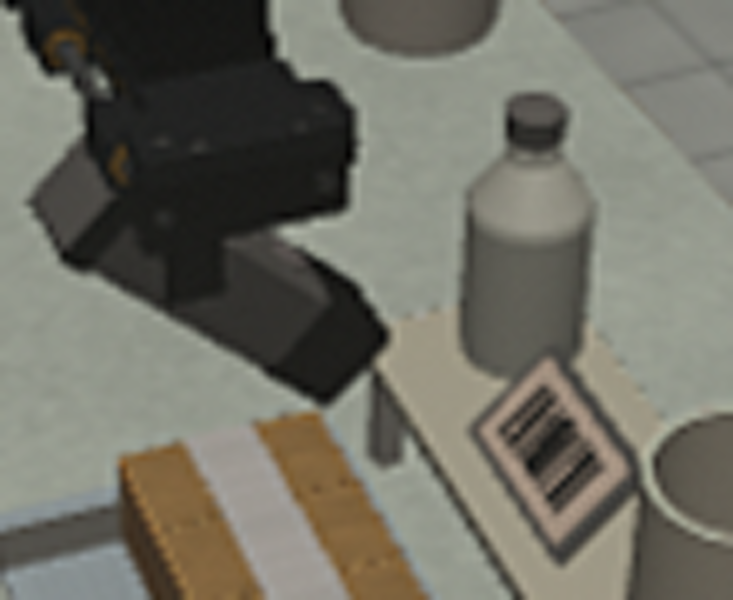

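A clear view: the right face's lower edge runs from the tail at (72,264) to the front at (325,402), and its front edge rises to (388,335). The label centre is at (552,450).

Run:
```python
from scan import *
im=cv2.imread('pics/side9.png'); c=cams.camera('side'); g=im.mean(2)
f=lambda p:np.array(p)/(600/90.)+[277,120]-.43
q=onface(c,f([(72,264),(325,402),(388,335)]))*1e3; print(q.round(1))
d=q[1]-q[0]; print("len",np.linalg.norm(d),"pitch",np.degrees(np.arctan2(-d[1],d[0]))); d=q[2]-q[1]; print("front",np.linalg.norm(d),np.degrees(np.arctan2(d[0],d[1])))
# lower edge by profile
cols=np.arange(292,323); e=[]
for col in cols:
    y0=int(120+(264+(col-287.4)*6.67*.545)/6.67); v=g[y0-6:y0+9,col]; th=95
    k=[i for i in range(14) if v[i]<th<=v[i+1]]; e.append(y0-6+k[0]+(th-v[k[0]])/(v[k[0]+1]-v[k[0]]) if k else np.nan)
e=np.array(e); ok=~np.isnan(e); q=onface(c,np.c_[cols,e][ok])*1e3; k=np.polyfit(q[:,0],q[:,1],1); print("n",ok.sum(),"resid",np.abs(np.polyval(k,q[:,0])-q[:,1]).max(),"pitch",np.degrees(np.arctan(-k[0])),k)
print("label by side at z=.12",onz(c,f([(552,450)]),.12))
# label across both views
t=cams.camera('top'); lt=np.array([[287.5/4.615+280-.39,168.5/4.615+105-.39]])
o1,d1=ray(c,f([(552,450)])); o2,d2=ray(t,lt); A=np.c_[d1[0],-d2[0]]; x=np.linalg.lstsq(A,o2-o1,rcond=None)[0]; p1=o1+d1[0]*x[0]; p2=o2+d2[0]*x[1]; print(p1,p2)
s,ff,r=frame(); print(s['ee_pos'])
```

```text
[[-44.2  21.7]
 [ 54.6 -72.8]
 [ 81.  -46.4]]
len 136.65752518627136 pitch 43.7303194388102
front 37.31310760205415 45.15136756728633
n 31 resid 1.3587209450305622 pitch 45.30144438321178 [ -1.01057815 -20.73155116]
label by side at z=.12 [[ 0.68785794 -0.02010977  0.12      ]]
[ 0.68895294 -0.01822757  0.11813403] [ 0.69211976 -0.01942881  0.11878072]
[ 0.51995854 -0.01356522  0.26915861]
```

Pitch is 45°, and both estimates of the window agree to about 2 mm. Now in to the scan pose and hold.

```bash
python3 -m crank '-0.04 0 0.02 0 -1;-0.04 0 0.02 0 -1;-0.04 0 0.02 0 -1;-0.03 0 0.025 0 -1;0 0 0 0 -1;0 0 0 0 -1;0 0 0 0 -1' 60
python3 - <<'E'
from scan import *
go(.5499,-.0134,.2512,177.7)
c=cams.camera('side'); s,f,r=frame()
cv2.imwrite('pics/s10.png',cv2.resize(c['img'][120:210,277:387],(733,600),interpolation=cv2.INTER_CUBIC))
E
```

```text
time: 40.1
ee_pos: [0.5499, -0.0158, 0.2525]
eef_rot: [0.02, 1.0, 0.0, 0.0]
ft_force: [0.3, -0.3, -2.5]
width: 0.0397
grip_force: 60.0
t 40.1 shift [0.001 0.012 0.007] heading 177.7 yaw -0.0
```

View pics/s10.png

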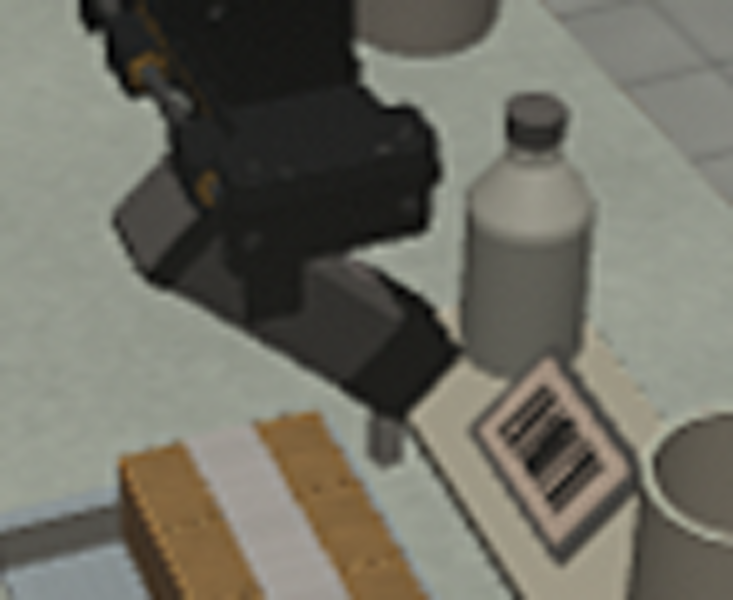

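The window end (front edge (405,418) to (460,350)) faces the label centre at (552,450). I'll make a small trim, then hold for three seconds.

```bash
python3 -m crank '0 0.012 0.006 0 -1;0 0 0 0 -1;0 0 0 0 -1;0 0 0 0 -1;0 0 0 0 -1;0 0 0 0 -1;0 0 0 0 -1;0 0 0 0 -1;0 0 0 0 -1;0 0 0 0 -1' 60; python3 -m crank '0 0 0 0 -1;0 0 0 0 -1;0 0 0 0 -1;0 0 0 0 -1;0 0 0 0 -1;0 0 0 0 -1;0 0 0 0 -1;0 0 0 0 -1;0 0 0 0 -1;0 0 0 0 -1'; python3 -m crank '0 0 0 0 -1;0 0 0 0 -1;0 0 0 0 -1;0 0 0 0 -1;0 0 0 0 -1;0 0 0 0 -1;0 0 0 0 -1;0 0 0 0 -1;0 0 0 0 -1;0 0 0 0 -1'
python3 -c "
from h import *
go(.5198,-.016,.27,177.7)"
```

```text
time: 41.15
ee_pos: [0.5502, -0.0133, 0.2511]
eef_rot: [0.02, 1.0, 0.0, -0.0]
ft_force: [0.3, 0.3, -1.0]
width: 0.0397
grip_force: 60.0
time: 42.15
ee_pos: [0.5502, -0.0133, 0.2511]
eef_rot: [0.02, 1.0, 0.0, 0.0]
ft_force: [-0.0, -0.0, -1.2]
width: 0.0396
grip_force: 60.0
time: 43.15
ee_pos: [0.5502, -0.0133, 0.2512]
eef_rot: [0.02, 1.0, 0.0, 0.0]
ft_force: [-0.1, -0.3, -1.2]
width: 0.0394
grip_force: 60.0
t 43.1 shift [ 0.151 -0.019 -0.094] heading 177.7 yaw -0.0
```

```bash
python3 -m crank '0.04 0 -0.025 0 -1;0.04 0 -0.025 0 -1;0.04 0 -0.025 0 -1;0.03 0 -0.02 0 -1' 60; python3 -m crank '0.058 0.167 0 0 -1;0.058 0.167 0 0 -1;0.058 0.167 0 0 -1;0.058 0.167 0 0 -1;0.058 0.167 0 0 -1;0.058 0.167 0 0 -1;0.058 0.167 0 0 -1;0.058 0.167 0 0 -1;0.058 0.167 0 0 -1;0.058 0.167 0 0 -1'; python3 -m crank '0 0 0 0.042 -1;0 0 0 0.042 -1;0 0 0 0 -1;0 0 0 0 -1'
python3 -c "
from h import *
go(.4170,.3240,.093,170.1)"
```

```text
time: 43.55
ee_pos: [0.5195, -0.0123, 0.2708]
eef_rot: [0.02, 1.0, 0.0, 0.0]
ft_force: [0.6, 0.2, -2.3]
width: 0.0395
grip_force: 60.0
time: 44.55
ee_pos: [0.4169, 0.3274, 0.2706]
eef_rot: [0.02, 1.0, 0.0, 0.0]
ft_force: [0.9, -0.5, -1.8]
width: 0.0396
grip_force: 60.0
time: 44.95
ee_pos: [0.4176, 0.326, 0.2704]
eef_rot: [0.085, 0.996, 0.0, 0.0]
ft_force: [0.6, -0.1, -1.4]
width: 0.0396
grip_force: 60.0
t 45.0 shift [ 0.002 -0.011  0.887] heading 170.2 yaw 0.001
```

```bash
python3 -m crank '0 -0.01 0.2 0 -1;0 0 0.2 0 -1;0 0 0.2 0 -1;0 0 0.2 0 -1;0 0 0.08 0 -1;0 0 0 0 -1;0 0 0 0 -1' 60; python3 -m crank '0 0 0.01 0 -1;0 0 0.01 0 -1;0 0 0 0 -1'
```

```text
time: 45.65
ee_pos: [0.4178, 0.3244, 0.095]
eef_rot: [0.086, 0.996, 0.0, 0.0]
ft_force: [-0.1, -1.4, -1.0]
width: 0.0394
grip_force: 60.0
time: 45.95
ee_pos: [0.4175, 0.3246, 0.0907]
eef_rot: [0.086, 0.996, 0.0, 0.0]
ft_force: [-0.4, 0.1, -1.8]
width: 0.0398
grip_force: 60.0
```

```bash
python3 -m crank '0 0 0 0 -1;0 0 0 0 -1;0.035 0 0.022 0 -1;0.03 0 0.025 0 -1;0.03 0 0.03 0 -1;0.03 0 0.03 0 -1;0.03 0 0.03 0 -1;0.025 0 0.03 0 -1;0 0 0 0 -1' 3; python3 -m crank '0.025 0 0.045 0 -1;0.025 0 0.045 0 -1;0.02 0 0.05 0 -1;0.015 0 0.05 0 -1;0 0 0 0 -1;0 0 0 0 -1'
python3 - <<'E'
from h import *
go(.3653,.333,.018,170.1)
c=cams.camera('side'); cv2.imwrite('pics/s11.png',cv2.resize(c['img'][80:220,160:320],(685,600),interpolation=cv2.INTER_CUBIC))
E
```

```text
time: 46.85
ee_pos: [0.3807, 0.3302, 0.0557]
eef_rot: [0.086, 0.996, -0.001, -0.001]
ft_force: [-0.1, -1.2, -1.8]
width: 0.0403
grip_force: 3.0
time: 47.45
ee_pos: [0.3649, 0.3331, 0.0184]
eef_rot: [0.086, 0.996, -0.0, -0.0]
ft_force: [-1.2, -0.8, -1.7]
width: 0.0399
grip_force: 3.0
t 47.5 shift [-0.002 -0.     0.002] heading 170.1 yaw 0.0
```

View pics/s11.png

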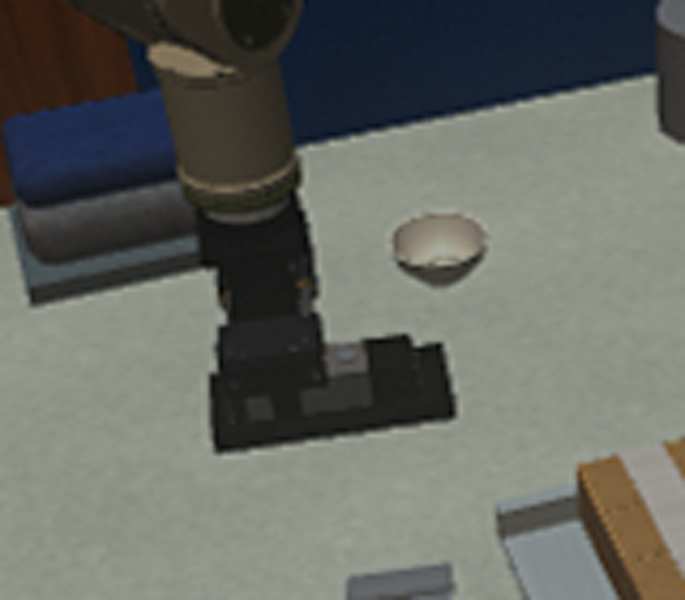

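The scanner looks level in its rest again (grey body at (340,385) in the crop). I've now viewed 15 pictures, one over the limit of 14, so the remaining checks are numeric only. Release, rise and compare with the start.

```bash
python3 -m crank '0 0 0 0 -0.04;0 0 0 0 0;0 0 0 0 0.5;0 0 0 0 1;0 0 0 0 1;0 0 0 0 1;0 0 0 0 1;0 0 0 0 1' 3; python3 -m crank '0 0 -0.1 0 1;0 0 -0.2 0 1;0 0 -0.2 0 1;0 0 -0.2 0 1;0 0 -0.1 0 1;0 0.22 0 0 1;0 0.22 0 0 1;0 0.22 0 0 1;0.1 0.2 0 0 1;0.1 0.2 0 0 1'; python3 -m crank '0.1 0.2 0 0 1;0 0 0 0 1;0 0 0 0 1'
python3 - <<'E'
from h import *
c=cams.camera("top"); im=c["img"]; g=im.mean(2); g0=cv2.imread('pics/top0.png').mean(2)
for G in(g0,g):
    m=np.zeros(g.shape,bool); w=(slice(205,295),slice(190,245)); m[w]=(G[w]>75)&(G[w]<125); print("grey",rects(c,m,.05,100))
    m=np.zeros(g.shape,bool); m[w]=G[w]<70; print("rest",rects(c,m,.02,300))
print(cartons(c))
s=cams.camera('side')['img'].astype(float).mean(2); s0=cv2.imread('pics/side0.png').mean(2)
for nm,d in(("side",abs(s-s0)),("top",abs(g-g0))):
    n,_,st,ce=cv2.connectedComponentsWithStats((cv2.blur(d,(3,3))>12).astype(np.uint8)); print(nm,[t.tolist() for t in st[1:] if t[4]>15])
E
```

```text
time: 48.3
ee_pos: [0.3651, 0.3334, 0.0188]
eef_rot: [0.086, 0.996, 0.0, -0.0]
ft_force: [-0.7, 0.6, -0.7]
width: 0.0824
grip_force: 0.0
time: 49.3
ee_pos: [0.362, 0.5504, 0.1784]
eef_rot: [0.087, 0.996, -0.0, 0.0]
ft_force: [1.0, 0.6, 0.2]
width: 0.0871
grip_force: 0.0
time: 49.6
ee_pos: [0.3484, 0.5925, 0.1778]
eef_rot: [0.085, 0.996, -0.001, 0.0]
ft_force: [0.8, -1.2, 0.5]
width: 0.0871
grip_force: 0.0
grey [(0.3909, 0.3268, 96, 37, -10.1)]
rest [(0.4008, 0.3269, 187, 79, -9.9)]
grey [(0.3835, 0.3287, 96, 37, -10.3)]
rest [(0.401, 0.3267, 187, 80, -10.1)]
[(0.5812, 0.0322, 161, 100, 87.5), (0.6593, -0.4268, 112, 81, -89.9)]
side [[0, 0, 8, 4, 22], [0, 0, 133, 254, 11261], [103, 0, 40, 36, 851], [164, 7, 35, 36, 799], [0, 10, 14, 4, 46], [117, 39, 42, 63, 1375], [176, 46, 28, 29, 569], [181, 79, 25, 26, 343], [98, 141, 3, 7, 18], [255, 157, 5, 5, 23], [244, 158, 5, 16, 52], [211, 162, 9, 15, 73], [294, 181, 51, 56, 1773], [26, 197, 25, 61, 276], [22, 223, 24, 38, 132], [84, 241, 19, 16, 135], [58, 246, 16, 15, 97], [52, 262, 15, 10, 75], [339, 272, 49, 41, 1222], [270, 287, 50, 47, 1281], [341, 331, 56, 51, 1527]]
top [[293, 165, 60, 42, 1794], [421, 171, 29, 41, 778], [475, 194, 28, 40, 847], [211, 235, 16, 6, 72], [416, 234, 27, 40, 770], [0, 250, 180, 150, 14376], [114, 263, 9, 35, 197], [204, 270, 16, 10, 88], [43, 283, 12, 5, 31], [70, 305, 19, 18, 68], [0, 362, 21, 8, 86], [360, 391, 8, 6, 28]]
```

Everything else is as it was, but the scanner lies about 7 mm further back than at the start. I need to check that it lies flat and isn't riding up on the rear rim.

Run:
```python
from h import *
c=cams.camera('top'); sd=cams.camera('side')
a=np.radians(-9.9); u=np.array([np.cos(a),np.sin(a)]); v=np.array([-u[1],u[0]])
I={'old':cv2.imread('pics/top0.png').astype(np.float32).mean(2),'new':c['img'].astype(np.float32).mean(2)}
for n,G in I.items():
    print(n,[(s,int(np.mean([cv2.getRectSubPix(G.astype(np.float32),(1,1),tuple(map(float,proj(c,np.r_[np.array([.4009,.3267])+u*s/1e3+v*w/1e3,.05])[0])))[0,0] for w in range(-12,13,3)]))) for s in list(range(-94,-54,3))+list(range(27,97,3))])
# top face of the grey body in the side view, columns: first row brighter than the black rest, old/new
for n,G in(('old',cv2.imread('pics/side0.png').mean(2)),('new',sd['img'].mean(2))):
    m=((G>60)&(G<120)).astype(np.uint8); k=np.zeros_like(m); k[158:186,212:262]=m[158:186,212:262]
    for q in cv2.findContours(k,cv2.RETR_EXTERNAL,cv2.CHAIN_APPROX_NONE)[0]:
        if cv2.contourArea(q)>60: print(n,cv2.contourArea(q),cv2.boundingRect(q),cv2.minAreaRect(q),cv2.approxPolyDP(q,1.5,True)[:,0].tolist())
    print(G[166:182:1,212:252:4].astype(int).tolist())
```

```text
old [(-94, 143), (-91, 97), (-88, 51), (-85, 37), (-82, 38), (-79, 36), (-76, 40), (-73, 50), (-70, 51), (-67, 41), (-64, 36), (-61, 45), (-58, 73), (-55, 95), (27, 100), (30, 100), (33, 99), (36, 94), (39, 70), (42, 45), (45, 39), (48, 40), (51, 40), (54, 40), (57, 38), (60, 40), (63, 40), (66, 40), (69, 40), (72, 40), (75, 43), (78, 46), (81, 43), (84, 40), (87, 39), (90, 40), (93, 71), (96, 125)]
new [(-94, 142), (-91, 96), (-88, 49), (-85, 37), (-82, 45), (-79, 53), (-76, 45), (-73, 38), (-70, 38), (-67, 59), (-64, 87), (-61, 97), (-58, 96), (-55, 96), (27, 99), (30, 82), (33, 54), (36, 39), (39, 39), (42, 39), (45, 39), (48, 39), (51, 40), (54, 39), (57, 40), (60, 39), (63, 39), (66, 40), (69, 47), (72, 44), (75, 40), (78, 41), (81, 41), (84, 41), (87, 38), (90, 39), (93, 72), (96, 125)]
old 179.5 (217, 159, 31, 11) ((232.29823303222656, 164.38291931152344), (7.88893461227417, 29.943653106689453), 84.0938491821289) [[247, 166], [246, 159], [222, 163], [217, 162], [219, 169]]
[[137, 31, 85, 85, 85, 85, 87, 84, 81, 40], [34, 33, 85, 85, 86, 85, 81, 68, 47, 39], [27, 34, 88, 87, 80
[... 723 characters left out ...]
, [216, 169], [245, 166]]
[[59, 68, 83, 82, 83, 85, 87, 81, 80, 31], [50, 66, 83, 84, 87, 84, 79, 64, 47, 32], [53, 61, 85, 85, 80, 69, 47, 49, 50, 32], [52, 62, 80, 73, 50, 47, 50, 50, 51, 32], [49, 55, 55, 46, 49, 50, 49, 51, 51, 31], [40, 37, 49, 50, 51, 50, 49, 50, 50, 31], [38, 34, 50, 51, 50, 50, 49, 49, 50, 31], [39, 33, 50, 50, 50, 50, 50, 50, 50, 31], [41, 34, 50, 50, 50, 50, 50, 51, 47, 32], [35, 31, 50, 49, 50, 52, 47, 48, 34, 34], [34, 30, 51, 51, 48, 48, 36, 32, 34, 35], [33, 31, 48, 48, 40, 33, 33, 33, 34, 34], [33, 33, 36, 34, 33, 33, 34, 34, 33, 33], [35, 33, 34, 33, 34, 33, 34, 32, 28, 32], [34, 34, 31, 34, 35, 31, 30, 23, 42, 90], [32, 33, 33, 33, 32, 22, 37, 77, 103, 153]]
```

The scanner's tail moved from -72 to -79 mm and its head edge from 77 to 70 mm, so it lies inside the ±83 mm pocket. Its top edge sits on the same pixel rows in the side view, so it is flat. The row is unchanged and the robot touches nothing, so I'm handing in.

```bash
python3 -c "
from bench import workorder
print(workorder.close_job())"
```

```text
the job is handed in; nothing more can be done
None
```

Job handed in at about 50 s: the three cartons present are tight in a row against both stops, the label was scanned from about 10 cm for about 3 s, and the scanner lies flat in its rest about 7 mm further back than it started; I viewed 15 pictures, one over the limit of 14.

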